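# Set out the bench for a timed settling test

### The arm

A 6-joint arm with a two-finger parallel gripper is mounted at the origin on a cart in front of the work surface, level with it; the furniture and walls round the work are solid. World frame = base frame: x ahead of the robot, y to its left, z up, the work surface at z = 0. Lengths are in m, angles in degrees, forces in N, time in s.
With the tool pointing down it reaches from about 0.35 to 0.875 m from the base axis. Payload 4.2 kg.
Tool frame: the origin (TCP) lies between the finger pads; the fingertips stand 17 mm ahead of it and the grasp point (between the pads) lies 2 mm behind it; z points along the fingers, y is the line along which they close (so a half turn about z gives the same grasp; the last joint's range is limited). The gripper opens to 87 mm and grips with 3 to 60 N. Pads are 19 mm wide; open, the fingers measure 117 mm over their backs; the gripper's body (75 mm by 190 mm) begins 51 mm behind the grasp point.
Start: joints at [91.478, 22.042, 0.453, 0, -68.411, -14.817], TCP at [0.144, 0.608, 0.24] pointing down, gripper open.
Joint ranges: [-179.83, 179.83], [-69.29, 118.12], [-61.27, 80.66], [-181.25, 117.63], [-171.15, -9.14], [-177.46, 177.46]. Speed limits (degrees/s): [159.86, 159.86, 180, 180, 180, 180].

### API

Orientations are given as a 3x3 rotation matrix whose columns are the frame's x, y, z axes.
In Python, from station import sense, capture, r, masks_of gives the robot as it stands.
- The arm moves only by the tool apply_moves, never from a script. Its argument "steps" is a list that holds one entry, the list of rows, each a list of 7 numbers: the opening, from 0 (shut) to 1 (fully open), then the shift along the tool's x, y, z in mm, then the turn, a rotation vector about the tool's x, y, z in rad. A call has 1 to 12 rows; each row shifts and turns the commanded pose from where the row before left it, along the tool's axes as they then stand; what a row does not reach is not made up. A row lasts 1/8 s, in which the tool goes at most 62.5 mm and 10.7 degrees, less where a joint would pass 70% of its speed; a pose out of reach is approached as far as the arm can. A call with a gripper value outside its range is refused whole. The fingers move at their own pace and stop on an object; the grip force is fixed at half the most. Time passes only in rows, so rows that do not move let the fingers close. It gives the time, the measured TCP pose, the force and the opening at its end, in the units of the state.
- sense(): the state, without advancing time (a new reading comes with each control period).
- capture(name): name is "side" or "top"; returns a dict with "color" (480x640x3 uint8, red, green, blue), "vfov" (degrees; the focal length in pixels is half the picture's height over the tangent of half this angle, whatever the lens; pixels are square), "cx", "cy" (the principal point, pixels), "dist" ([k1, k2, p1, p2, k3] as OpenCV has them; the pictures are not rectified), "T" (4x4, takes a point from camera to world coordinates). Camera axes: x right, y down, z forward; pixel columns grow to the right and rows downward; lengths in m; the calibration is good to about 2 mm. A picture is of the moment at which its call begins. There is no depth.
- r.finish_job(): hands the job in, once; it reports no verdict.
Trained networks look in a picture, given as the dict that the camera call returned (one of the last four; its "shot" number tells which), for a name from the list of things; names that differ only in an ending like _2 or _b are one class to them, and where a whole thing is asked for, a point or a joint stands for the part that bears it (a point fixed in the world has none). Each returns a list of dicts, best first, with "confidence" (0 to 1); they miss things now and then, are a little off and sometimes report something else, mostly with a low value. They report only what shows in the picture. A call takes as long as a camera call. They do not tell look-alikes from the thing itself.
- masks_of(picture, thing): "pixels" (480x640 bool, what is visible of it) and "box" ([left, top, width, height] in pixels, round what is visible of it).
The state is a dict: "time_s": time; "joints": joint angles; "joint_velocities": joint speeds; "effort": joint torques, N m; "tcp_pos": TCP position; "ee_rot": TCP orientation; "wrist_force": force on the tool from outside, world axes, zero at the start; "moment": the same for the moment, N m; "gripper_width": opening from 0.0 (shut) to 1.0 (fully open).
Only numpy, scipy, OpenCV 4.12 (cv2) and the standard library are available. Lean on these libraries where they do the work, as an engineer would, in place of code of your own. Each camera call takes 0.05 s, during which the arm holds its last target. There are 200 camera calls.

### The job

Set out the bench for a timed settling test: stand the larger beaker in the middle of the white tile and lay the petri dish centred on top of it as a cover; stand the reagent bottle straight behind the timer (square to its back edge and in line with its middle, 8 cm from the timer's centre to the bottle's), and stand the vial on the bench midway between the tile and the timer. Set everything down upright rather than dropping it, and leave the timer, the small beaker and the tube cutter where they are.

Things in the scene. Friction and masses are not known exactly. Their poses are not given: they have to be found in the camera images.
- large_beaker: The larger of two glass beakers with a pale yellow filling: 54 mm across, 70 mm high, open top with a level rim. Stands upright; origin at the centre of its underside, z up. Grasp it across the outside.
- petri_dish: Closed petri dish, a flat whitish disc 68 mm across and 15 mm high, light (about 30 g). Origin at the centre of its underside, z up. Grasp it across its diameter.
- bottle: White plastic reagent bottle with a white screw cap (fixed on): body 48 mm across up to 60 mm, then the shoulder and a 43 mm wide cap, 87 mm high in all. Origin at the centre of its underside, z up.
- vial: Small glass screw-cap vial, 23 mm across, 52 mm high with its cap; the cap is solid only up to 45 mm above the foot, so grasp below that. Origin at the centre of its underside, z up.
- tile: White glazed square tile fixed flat on the bench, 100 x 100 mm, 8 mm thick, its flat top 8 mm above the bench. Origin at the centre of its underside, z up. Lies to the left or the right of the timer, turned up to 0.1 rad.
- timer: White bench timer with a display and buttons on top, loose, lying flat: 60 mm front to back, 66 mm wide, 21 mm high. Origin at the centre of its underside; its x axis points from its front edge (the edge on the robot's side, by the buttons) to its back edge (away from the robot), y to its left, z up. Its centre is about 200 mm from that of the tile; turned up to 0.25 rad.
- small_beaker: The smaller empty glass beaker, 46 mm across, 56 mm high; a bystander in front of the row of things. Origin at the centre of its underside. Tall fixed equipment flanks all this: an analyser box on the left (its side at about y = 0.22, its front at about x = 0.47, so approach round the front of it) and a sampler on the right (from about y = -0.28).
- cutter: Yellow tube cutter, a bystander, 24 x 75 mm and 14 mm high, lying near the front of the bench on the right. Origin at the centre of its underside.
There are look-alikes about, which are no part of the job. What is shaped like the petri_dish but orange is not meant.

How it is judged (in metres and radians):
At the end, for the whole second after the job is handed in: Large beaker upright on the tile, petri dish level on its rim, each centred within 12 mm; bottle upright 80 mm behind the timer's centre, within 15 mm along and across; vial upright, 84-116 mm from tile and timer centres, within 16 mm of the tile's own y axis. All at rest, released (horizontal distance between large_beaker and tile below 0.012 m and height (world z) of large_beaker between 0.005 and 0.011 m and horizontal distance between petri_dish and large_beaker below 0.012 m and z of petri_dish in the frame of large_beaker between 0.066 and 0.075 m and x of bottle in the frame of timer between 0.065 and 0.095 m and y of bottle in the frame of timer between -0.015 and 0.015 m and height (world z) of bottle between -0.003 and 0.004 m and x of vial in the frame of tile between -0.016 and 0.016 m and horizontal distance between vial and tile between 0.084 and 0.116 m and horizontal distance between vial and timer between 0.084 and 0.116 m and height (world z) of vial between -0.003 and 0.004 m and angle between each of large_beaker, petri_dish, bottle, vial's own z axis and vertical below 0.1 rad and linear speed of each of large_beaker, petri_dish, bottle, vial below 0.02 m/s and angular speed of each of large_beaker, petri_dish, bottle, vial below 0.2 rad/s); the robot touches nothing.
It fails at once if the timer, the small beaker or the tube cutter is moved by more than 15 mm (distance of any of timer, small_beaker, cutter from where it was at the start of the episode above 0.015 m).
It fails at once if the beaker, petri dish, bottle or vial is dropped from more than about 3 cm (falls free of the fingers faster than 0.8 m/s) ((contact force between large_beaker and the fingers below 0.02 N and linear speed of large_beaker above 0.8 m/s) or (contact force between petri_dish and the fingers below 0.02 N and linear speed of petri_dish above 0.8 m/s) or (contact force between bottle and the fingers below 0.02 N and linear speed of bottle above 0.8 m/s) or (contact force between vial and the fingers below 0.02 N and linear speed of vial above 0.8 m/s)).
It fails at once if the beaker, bottle or vial is tipped over (angle between any of large_beaker, bottle, vial's own z axis and vertical above 0.8 rad).
It also fails if it takes over 104 s, if anything falls off the work surface, if the arm or the gripper's body presses on something with over 40 N, if the wrist force passes 120 N, or if a joint passes its speed limit or range.

## Working session

There is one attempt and no reset: what is moved stays moved. The work goes in short steps, Python scripts to look and compute and a tool call to move; the robot and the scene stay as the last step left them, time stands still between calls to the robot, and variables do not carry over. Pictures are saved under pics/ and viewed, on a budget of 14 in all, crops included, one or two more only if the job needs it, and the job is handed in when it is done.

Besides the shell and the picture viewer there is one more tool, called after ">>>" by a JSON object that holds its "name" and its "arguments", one argument or row to a line. apply_moves: Moves the arm, as the interface text tells. Its arguments: {"type":"object","properties":{"steps":{"type":"array","items":{"type":"array","items":{"type":"array","items":{"type":"number"}}}}},"required":["steps"]}

```bash
ls; mkdir -p pics
python3 - <<'E'
from station import *
import cv2
s=sense();print(s)
for n in("side","top"):
    c=capture(n);cv2.imwrite(f"pics/{n}0.png",c["color"][:,:,::-1]);print(n,c["vfov"],c["cx"],c["cy"],c["dist"],c["T"])
E
```

```text
pics
{'time_s': 0.0, 'joints': array([ 9.14784811e+01,  2.20917837e+01,  3.80963931e-01, -2.88748997e-02,
       -6.84095259e+01, -1.48159262e+01]), 'joint_velocities': array([ 0.05022097,  0.05848037, -0.10571458,  0.00902572, -0.01952665,
        0.07444583]), 'effort': array([ 2.56951290e-05, -3.90667677e+01,  1.87406552e+01,  4.21982333e+00,
        1.09104003e-02, -2.00850932e-04]), 'tcp_pos': array([0.14403495, 0.60761352, 0.23845716]), 'ee_rot': array([[ 9.72985426e-01, -2.30866170e-01, -4.14253885e-04],
       [-2.30866526e-01, -9.72983138e-01, -2.11177373e-03],
       [ 8.44750676e-05,  2.15036242e-03, -9.99997684e-01]]), 'wrist_force': array([0.3623252, 0.1680307, 0.6862293]), 'moment': array([0.00650542, 0.02070619, 0.01646   ]), 'gripper_width': 0.9965120053993851}
side 51.0983400096953 316.96233803207446 242.74646067804184 [0.0136155 0.        0.        0.        0.       ] [[-0.81440328  0.45548049 -0.359562    0.87008727]
 [ 0.58029123  0.642494   -0.50046334  0.38474054]
 [ 0.00306514 -0.61622965 -0.78756055  0.69261892]
 [ 0.          0.          0.          1.        ]]
top 47.37053985309012 310.31783450613216 236.58611272519116 [-0.16420747  0.          0.          0.          0.        ] [[ 0.0187653  -0.99370465  0.11044879  0.48926782]
 [-0.99974855 -0.02000538 -0.01013012 -0.0277223 ]
 [ 0.01227592 -0.11023092 -0.99383019  0.88508839]
 [ 0.          0.          0.          1.        ]]
```

View pics/top0.png

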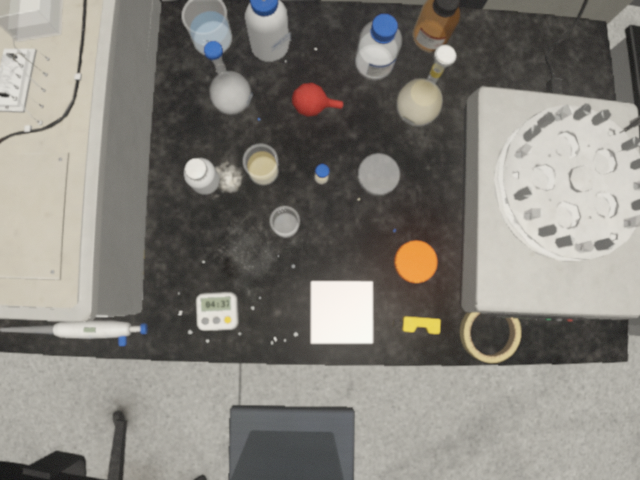

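View pics/side0.png

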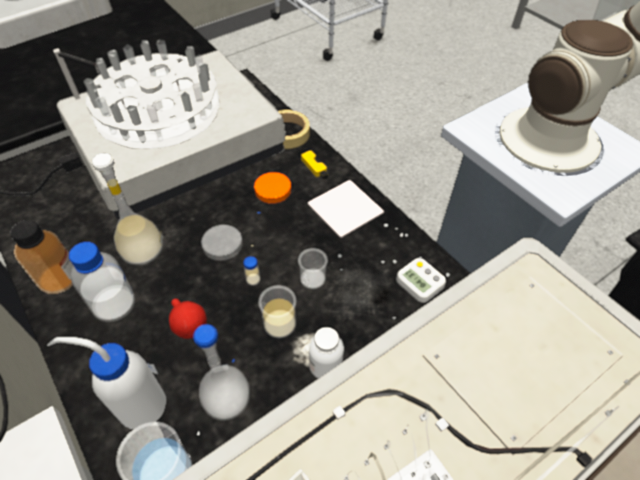

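```bash
cat > h.py <<'E'
from station import *
import numpy as np, cv2
from scipy.optimize import minimize
def proj(c,P):
    T=np.linalg.inv(c["T"]);f=240/np.tan(np.radians(c["vfov"]/2))
    K=np.array([[f,0,c["cx"]],[0,f,c["cy"]],[0,0,1.]])
    return cv2.projectPoints(np.asarray(P,float),cv2.Rodrigues(T[:3,:3])[0],T[:3,3],K,np.array(c["dist"],float))[0][:,0]
def ray(c,uv,z):
    f=240/np.tan(np.radians(c["vfov"]/2));K=np.array([[f,0,c["cx"]],[0,f,c["cy"]],[0,0,1.]])
    n=cv2.undistortPoints(np.array([[uv]],float),K,np.array(c["dist"],float))[0,0]
    d=c["T"][:3,:3]@[n[0],n[1],1];o=c["T"][:3,3];return (o+d*(z-o[2])/d[2])[:2]
t=np.linspace(0,2*np.pi,40,endpoint=False)
def cyl(*prs):return np.vstack([np.c_[d/2*np.cos(t),d/2*np.sin(t),0*t+z] for d,z in prs])
def box(a,b,h):return np.array([[i*a/2,j*b/2,k] for i in(-1,1) for j in(-1,1) for k in(0,h)])
M=dict(large_beaker=cyl((.054,0),(.054,.07)),petri_dish=cyl((.068,0),(.068,.015)),bottle=cyl((.048,0),(.048,.06),(.043,.087)),
 vial=cyl((.023,0),(.023,.052)),small_beaker=cyl((.046,0),(.046,.056)),tile=box(.1,.1,.008),timer=box(.06,.066,.021),cutter=box(.024,.075,.014))
def fit(name,views,p0,z0=0):
    """views: list of (cam,mask). returns x,y,yaw,IoU"""
    yaw=name in("tile","timer","cutter")
    def cost(p):
        a=p[2] if yaw else 0;R=np.array([[np.cos(a),-np.sin(a),0],[np.sin(a),np.cos(a),0],[0,0,1]])
        P=M[name]@R.T+[p[0],p[1],z0];e=0
        for c,m in views:
            im=np.zeros((480,640),np.uint8);h=cv2.convexHull(np.round(proj(c,P)*16).astype(np.int32))
            cv2.fillConvexPoly(im,h,1,shift=4);e+=1-(im&m).sum()/max((im|m).sum(),1)
        return e/len(views)
    n=3 if yaw else 2;p0=np.r_[p0,0][:n];best=None
    S=np.vstack([p0]+[p0+d for d in np.diag([.012,.012,.12][:n])])
    for _ in range(2):
        b=minimize(cost,p0,method="Nelder-Mead",options=dict(initial_simplex=S,xatol=2e-4,fatol=1e-4));p0=b.x
        S=np.vstack([p0]+[p0-d for d in np.diag([.006,.006,.06][:n])])
    return b.x.round(4),round(1-b.fun,3)
def locate(names,cams,near=None,z0=0,r_=.04):
    C={n:capture(n) for n in cams};out={}
    for o in names:
        vs=[];p=near.get(o) if near else None
        for n,c in C.items():
            ms=masks_of(c,o)
            if p is not None:
                q=proj(c,[[p[0],p[1],z0+M[o][:,2].max()/2]])[0]
                ms=[m for m in ms if np.hypot(m["box"][0]+m["box"][2]/2-q[0],m["box"][1]+m["box"][3]/2-q[1])<40]
            if ms: vs.append((c,ms[0]["pixels"].astype(np.uint8),ms[0]["confidence"],n,ms[0]["box"],len(ms)))
        for v in vs:
            b=v[4];g=ray(v[0],(b[0]+b[2]/2,b[1]+b[3]/2),z0+M[o][:,2].max()/2)
            print(o,v[3],"conf",round(v[2],2),"n",v[5],"box",list(map(int,b)),*fit(o,[v[:2]],g,z0))
        if len(vs)>1: print("   both",*fit(o,[v[:2] for v in vs],g,z0))
    return C
E
python3 - <<'E'
from h import *
c=capture("top")
uv=dict(large_beaker=(261,165),petri_dish=(379,174),bottle=(202,176),vial=(321,173),small_beaker=(285,221),tile=(342,312),timer=(217,311),cutter=(422,325))
near={k:ray(c,v,M[k][:,2].max()/2) for k,v in uv.items()}
locate(list(M),["top","side"],near)
print("orange/blob",ray(c,(416,261),.01),ray(c,(230,178),.01))
for n in [(144,250),(478,150),(463,150)]:print(n,ray(c,n,0))
E
```

```text
large_beaker top conf 0.56 n 1 box [245, 145, 36, 40] [0.6951 0.0438] 0.849
large_beaker side conf 0.93 n 1 box [256, 283, 41, 56] [0.694  0.0392] 0.882
   both [0.6951 0.0424] 0.862
petri_dish top conf 0.86 n 1 box [360, 154, 36, 40] [ 0.6931 -0.1454] 0.906
petri_dish side conf 0.87 n 1 box [197, 220, 43, 39] [ 0.6913 -0.149 ] 0.936
   both [ 0.6919 -0.1473] 0.915
bottle top conf 0.77 n 1 box [181, 159, 38, 35] [0.6764 0.1378] 0.861
bottle side conf 0.59 n 1 box [307, 328, 36, 50] [0.6762 0.1348] 0.716
   both [0.6764 0.1374] 0.787
vial top conf 0.65 n 1 box [314, 165, 13, 14] [ 0.6866 -0.0522] 0.867
vial side conf 0.6 n 1 box [243, 257, 16, 28] [ 0.6864 -0.0538] 0.844
   both [ 0.6867 -0.0522] 0.854
small_beaker top conf 0.61 n 1 box [270, 205, 30, 36] [0.6079 0.0028] 0.856
small_beaker side conf 0.92 n 1 box [297, 251, 33, 35] [ 0.602 -0.002] 0.799
   both [0.607  0.0028] 0.821
tile top conf 0.72 n 1 box [311, 277, 61, 64] [ 0.4667 -0.0881  0.0155] 0.962
tile side conf 0.56 n 1 box [307, 179, 76, 54] [ 0.4662 -0.0914 -0.017 ] 0.949
   both [ 0.4667 -0.0897  0.016 ] 0.948
timer top conf 0.68 n 1 box [196, 295, 41, 35] [0.4649 0.1089 0.0269] 0.814
timer side conf 0.92 n 1 box [394, 256, 52, 46] [0.4637 0.1113 0.1043] 0.82
   both [0.4645 0.1112 0.1235] 0.815
cutter top conf 0.63 n 1 box [395, 316, 48, 16] [ 0.4489 -0.2088 -0.0916] 0.749
cutter side conf 0.6 n 1 box [301, 148, 24, 27] [ 0.4489 -0.2112 -0.1412] 0.73
   both [ 0.4492 -0.2108 -0.0994] 0.734
orange/blob [ 0.55027463 -0.20812726] [0.68022389 0.09645299]
(144, 250) [0.55996009 0.23607225]
(478, 150) [ 0.74131597 -0.31875575]
(463, 150) [ 0.7402953  -0.29242953]
```

Run:
```python
from h import *
c=capture("top");d=capture("side")
for n in [(230,92),(230,116),(397,101),(419,125),(310,100)]:print(n,ray(c,n,.04).round(3))
for o,(u,v),(u2,v2) in (("tile",(342,312),(346,207)),("timer",(217,311),(421,280))):
    vs=[]
    for cc,u_,v_ in((c,u,v),(d,u2,v2)):
        g=cc["color"].min(2);m=(g>120).astype(np.uint8)
        m=cv2.morphologyEx(m,cv2.MORPH_CLOSE,np.ones((13,13)))
        n,l,st,_=cv2.connectedComponentsWithStats(m)
        k=l[v_,u_];mm=(l==k).astype(np.uint8);hh=cv2.convexHull(np.argwhere(mm)[:,::-1].astype(np.int32));mm=cv2.fillConvexPoly(np.zeros_like(mm),hh,1)
        vs.append((cc,mm));print(o,st[k],cv2.minAreaRect(hh)[2],fit(o,[(cc,mm)],ray(c,(u,v),.01)))
    print(" both",fit(o,vs,ray(c,(u,v),.01)))
crop=cv2.resize(c["color"][140:345,165:400],None,fx=3.2,fy=2.9)[:,:,::-1]
cv2.imwrite("pics/crop1.png",crop[:600,:800])
# opening swing
s=sense();R=s["ee_rot"];p=s["tcp_pos"];yaw=np.degrees(np.arctan2(R[1,1],R[0,1]));print(yaw)
a0=np.degrees(np.arctan2(p[1],p[0]));r0=np.hypot(*p[:2])
N=12;pts=[]
for i in range(N+1):
    a=np.radians(a0+(11.5-a0)*i/N);rr=r0+(.42-r0)*min(1,i/7);pts.append([rr*np.cos(a),rr*np.sin(a)])
pts=np.array(pts);tot=(yaw+180)%360;w=np.radians(tot)/N
for i in range(N):
    y=np.radians(yaw)-w*i;ty=np.array([np.cos(y),np.sin(y)]);tx=np.array([-ty[1],ty[0]])*-1
    # x = y cross z, z down: (-ty_y, ty_x)
    tx=np.array([-ty[1],ty[0]]);dd=(pts[i+1]-pts[i])*1000
    print(np.round([tx@dd,ty@dd,w],3),np.linalg.norm(dd).round(1))
print(R[:2,0],tx)
```

```text
(230, 92) [0.817 0.099]
(230, 116) [0.776 0.097]
(397, 101) [ 0.808 -0.173]
(419, 125) [ 0.768 -0.209]
(310, 100) [ 0.805 -0.032]
tile [ 294  280   80   65 4179] 90.0 (array([ 0.4663, -0.0873,  0.0206]), np.float64(0.875))
tile [    57      0    583    480 176683] 90.0 (array([ 0.7359,  0.2162, -4.3013]), np.float64(0.023))
 both (array([ 0.4672, -0.0892,  0.0177]), np.float64(0.442))
timer [ 188  292   50   51 1585] 90.0 (array([0.4597, 0.1131, 0.0653]), np.float64(0.817))
timer [    57      0    583    480 176683] 90.0 (array([ 0.5127,  0.3937, -3.0142]), np.float64(0.011))
 both (array([0.4597, 0.113 , 0.0653]), np.float64(0.412))
-103.3390798264337
[56.378 31.952  0.111] 64.8
[54.132 30.92   0.111] 62.3
[51.867 29.972  0.111] 59.9
[49.586 29.109  0.111] 57.5
[47.292 28.33   0.111] 55.1
[44.987 27.636  0.111] 52.8
[42.672 27.027  0.111] 50.5
[39.696 -2.772  0.111] 39.8
[39.644 -3.436  0.111] 39.8
[39.581 -4.098  0.111] 39.8
[39.507 -4.759  0.111] 39.8
[39.422 -5.419  0.111] 39.8
[ 0.97302174 -0.23071346] [ 0.11126791 -0.99379045]
```

View pics/crop1.png

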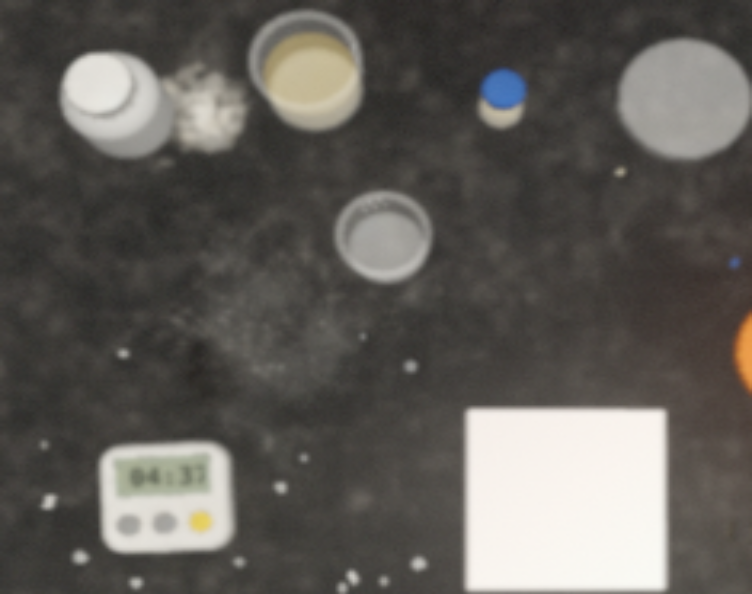

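>>> {"name": "apply_moves", "arguments": {
  "steps": [
    [[1, 54, 31, 0, 0, 0, 0.111], [1, 54, 31, 0, 0, 0, 0.111], [1, 52, 30, 0, 0, 0, 0.111], [1, 50, 29, 0, 0, 0, 0.111], [1, 47, 28, 0, 0, 0, 0.111], [1, 45, 28, 0, 0, 0, 0.111], [1, 43, 27, 0, 0, 0, 0.111], [1, 40, -3, 0, 0, 0, 0.111], [1, 40, -3, 0, 0, 0, 0.111], [1, 40, -4, 0, 0, 0, 0.111], [1, 40, -5, 0, 0, 0, 0.111], [1, 39, -5, 0, 0, 0, 0.111]]
  ]
}}

```text
time_s: 2.65
tcp_pos: [0.4117, 0.0831, 0.2398]
ee_rot: [[0.002, -1.0, 0.001], [-1.0, -0.002, 0.0], [-0.0, -0.001, -1.0]]
wrist_force: [1.1, 0.6, -0.4]
gripper_width: 1.001
```

>>> {"name": "apply_moves", "arguments": {
  "steps": [
    [[1, 22.5, -46, 0, 0, 0, 0], [1, 22.5, -46, 0, 0, 0, 0], [1, 22.5, -46, 0, 0, 0, 0], [1, 22.5, -46, 0, 0, 0, 0], [1, 22.5, -46, 0, 0, 0, 0], [1, 22.5, -46, 20, 0, 0, 0], [1, 0, 0, 40, 0, 0, 0], [1, 0, 0, 40, 0, 0, 0], [1, 0, 0, 40, 0, 0, 0], [1, 0, 0, 20, 0, 0, 0], [1, 0, 0, 0, 0, 0, 0]]
  ]
}}

```text
time_s: 4.03
tcp_pos: [0.6868, -0.0492, 0.0773]
ee_rot: [[0.006, -1.0, -0.005], [-1.0, -0.006, -0.001], [0.001, 0.005, -1.0]]
wrist_force: [-0.6, -0.6, -0.0]
gripper_width: 1.002
```

Run:
```python
from h import *
c=capture("side");cv2.imwrite("pics/s1.png",cv2.resize(c["color"][130:380,150:400],None,fx=2.4,fy=2.4)[:,:,::-1])
```

```text
(no output)
```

View pics/s1.png

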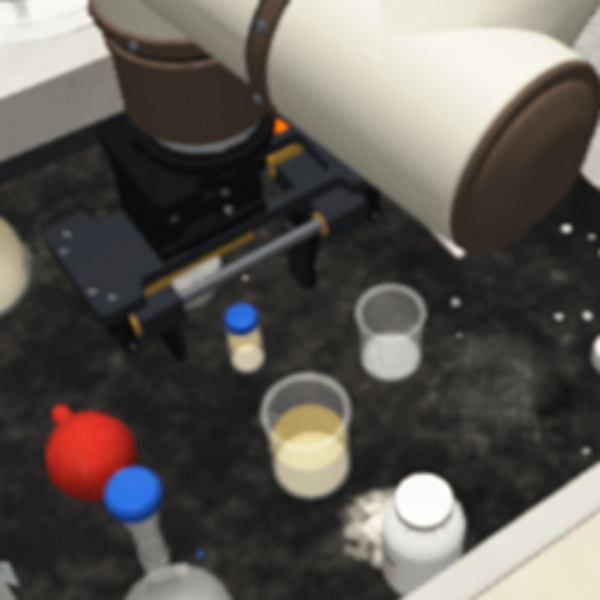

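>>> {"name": "apply_moves", "arguments": {
  "steps": [
    [[1, 3, 0, 25, 0, 0, 0], [1, 0, 0, 26, 0, 0, 0], [1, 0, 0, 0, 0, 0, 0], [0, 0, 0, 0, 0, 0, 0], [0, 0, 0, 0, 0, 0, 0], [0, 0, 0, 0, 0, 0, 0], [0, 0, 0, 0, 0, 0, 0], [0, 0, 0, 0, 0, 0, 0], [0, 0, 0, 0, 0, 0, 0], [0, 0, 0, 0, 0, 0, 0]]
  ]
}}

```text
time_s: 5.32
tcp_pos: [0.6879, -0.0521, 0.0285]
ee_rot: [[0.006, -1.0, -0.0], [-1.0, -0.006, -0.0], [0.0, 0.0, -1.0]]
wrist_force: [-0.8, 0.7, 0.0]
gripper_width: 0.284
```

>>> {"name": "apply_moves", "arguments": {
  "steps": [
    [[0, 0, 0, 0, 0, 0, 0], [0, 0, 0, 0, 0, 0, 0], [0, 0, 0, -20, 0, 0, 0], [0, 0, 0, -35, 0, 0, 0], [0, 0, 0, -30, 0, 0, 0], [0, -10, 35, 0, 0, 0, 0], [0, -11, 38, 0, 0, 0, 0], [0, -11, 38, 0, 0, 0, 0], [0, -11, 38, 0, 0, 0, 0], [0, -11, 38, 0, 0, 0, 0], [0, -9, 36, 0, 0, 0, 0], [0, 0, 0, 0, 0, 0, 0]]
  ]
}}

```text
time_s: 6.82
tcp_pos: [0.4629, 0.0098, 0.1151]
ee_rot: [[0.008, -1.0, 0.001], [-1.0, -0.008, 0.001], [-0.001, -0.001, -1.0]]
wrist_force: [0.8, 0.6, 0.9]
gripper_width: 0.258
```

>>> {"name": "apply_moves", "arguments": {
  "steps": [
    [[0, 0, -2, 30, 0, 0, 0], [0, -1, 0, 30, 0, 0, 0], [0, 0, 0, 15, 0, 0, 0], [0, 0, 0, 6, 0, 0, 0], [0, 0, 0, 0, 0, 0, 0], [0, 0, 0, 0, 0, 0, 0]]
  ]
}}

```text
time_s: 7.58
tcp_pos: [0.4676, 0.0108, 0.0334]
ee_rot: [[0.006, -1.0, 0.002], [-1.0, -0.006, 0.001], [-0.001, -0.002, -1.0]]
wrist_force: [0.0, -0.1, -0.0]
gripper_width: 0.252
```

>>> {"name": "apply_moves", "arguments": {
  "steps": [
    [[0, 0, 0, 3, 0, 0, 0], [0, 0, 0, 1.5, 0, 0, 0], [0, 0, 0, 0, 0, 0, 0], [0.5, 0, 0, 0, 0, 0, 0], [0.5, 0, 0, 0, 0, 0, 0], [0.6, 0, 0, 0, 0, 0, 0], [0.7, 0, 0, 0, 0, 0, 0], [0.7, 0, 0, -20, 0, 0, 0], [0.8, 0, 0, -40, 0, 0, 0], [1, 0, 0, -50, 0, 0, 0], [1, 0, 0, 0, 0, 0, 0]]
  ]
}}

```text
time_s: 8.95
tcp_pos: [0.4693, 0.0114, 0.1419]
ee_rot: [[0.007, -1.0, 0.009], [-1.0, -0.007, 0.003], [-0.003, -0.009, -1.0]]
wrist_force: [-0.1, -0.2, -0.3]
gripper_width: 0.939
```

>>> {"name": "apply_moves", "arguments": {
  "steps": [
    [[1, -5, -40, 0, 0, 0, 0], [1, -7, -46, 0, 0, 0, 0], [1, -7, -46, 0, 0, 0, 0], [1, -7, -46, 0, 0, 0, 0], [1, -6, -47, 0, 0, 0, 0], [1, 0, 0, 10, 0, 0, 0], [1, 0, 0, 20, 0, 0, 0], [1, 0, 0, 0, 0, 0, 0], [1, 0, 0, 0, 0, 0, 0]]
  ]
}}

```text
time_s: 10.07
tcp_pos: [0.6911, 0.0439, 0.1082]
ee_rot: [[0.006, -1.0, -0.0], [-1.0, -0.006, -0.0], [0.0, 0.0, -1.0]]
wrist_force: [0.4, 0.4, -0.2]
gripper_width: 1.0
```

Run:
```python
from h import *
c=capture("side");cv2.imwrite("pics/s2.png",cv2.resize(c["color"][130:380,200:450],None,fx=2.4,fy=2.4)[:,:,::-1])
```

```text
(no output)
```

View pics/s2.png

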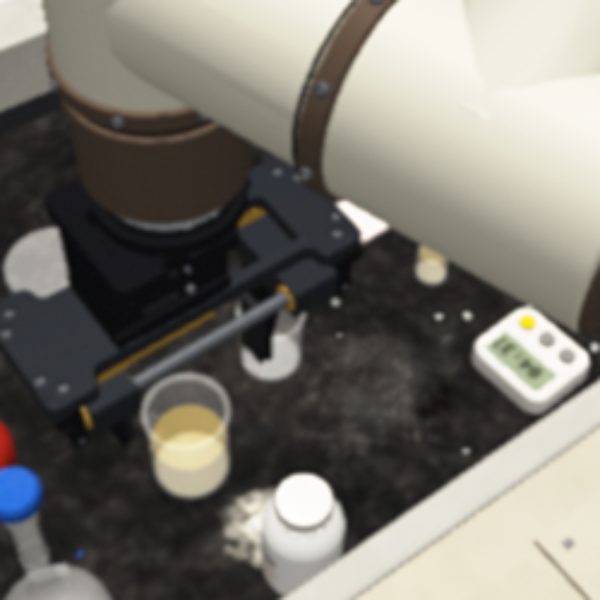

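>>> {"name": "apply_moves", "arguments": {
  "steps": [
    [[1, 0, -4, 15, 0, 0, 0], [1, 0, 0, 25, 0, 0, 0], [1, 0, 0, 28, 0, 0, 0], [1, 0, 0, 0, 0, 0, 0], [0, 0, 0, 0, 0, 0, 0], [0, 0, 0, 0, 0, 0, 0], [0, 0, 0, 0, 0, 0, 0], [0, 0, 0, 0, 0, 0, 0], [0, 0, 0, 0, 0, 0, 0], [0, 0, 0, 0, 0, 0, 0], [0, 0, 0, 0, 0, 0, 0]]
  ]
}}

```text
time_s: 11.5
tcp_pos: [0.6955, 0.044, 0.0406]
ee_rot: [[0.006, -1.0, 0.0], [-1.0, -0.006, -0.0], [0.0, -0.0, -1.0]]
wrist_force: [-1.7, 0.2, 3.7]
gripper_width: 0.603
```

>>> {"name": "apply_moves", "arguments": {
  "steps": [
    [[0, 0, 0, -15, 0, 0, 0], [0, 0, 0, -35, 0, 0, 0], [0, 0, 0, -40, 0, 0, 0], [0, 15, 26, 0, 0, 0, 0], [0, 24, 41, 0, 0, 0, 0], [0, 24, 41, 0, 0, 0, 0], [0, 24, 41, 0, 0, 0, 0], [0, 24, 41, 0, 0, 0, 0], [0, 22, 39, 0, 0, 0, 0], [0, 0, 0, 0, 0, 0, 0], [0, 0, 0, 20, 0, 0, 0], [0, 0, 0, 0, 0, 0, 0]]
  ]
}}

```text
time_s: 13.0
tcp_pos: [0.4673, -0.0902, 0.1095]
ee_rot: [[0.006, -1.0, -0.002], [-1.0, -0.006, -0.0], [0.0, 0.002, -1.0]]
wrist_force: [0.2, 0.6, -0.7]
gripper_width: 0.6
```

>>> {"name": "apply_moves", "arguments": {
  "steps": [
    [[0, 0, 0, 25, 0, 0, 0], [0, 0, 0, 22, 0, 0, 0], [0, 0, 0, 8, 0, 0, 0], [0, 0, 0, 0, 0, 0, 0], [0, 0, 0, 0, 0, 0, 0]]
  ]
}}

```text
time_s: 13.62
tcp_pos: [0.4682, -0.0902, 0.0559]
ee_rot: [[0.006, -1.0, 0.002], [-1.0, -0.006, 0.0], [-0.0, -0.002, -1.0]]
wrist_force: [0.5, -0.5, -0.2]
gripper_width: 0.603
```

Run:
```python
from h import *
C=locate(["vial","bottle","petri_dish"],["top","side"],dict(vial=(.465,.011),bottle=(.676,.1375),petri_dish=(.692,-.147)))
locate(["large_beaker"],["side"],dict(large_beaker=(.467,-.09)),z0=.013)
```

```text
vial side conf 0.8 n 1 box [374, 222, 13, 25] [0.4661 0.0067] 0.86
bottle top conf 0.92 n 1 box [176, 159, 42, 31] [0.6743 0.1366] 0.838
bottle side conf 0.58 n 1 box [306, 328, 38, 50] [0.6766 0.1353] 0.722
   both [0.6788 0.1397] 0.771
petri_dish top conf 0.89 n 1 box [358, 154, 42, 40] [ 0.6922 -0.1468] 0.939
large_beaker side conf 0.95 n 1 box [331, 166, 28, 46] [ 0.4622 -0.0976] 0.487
```

>>> {"name": "apply_moves", "arguments": {
  "steps": [
    [[0, 0, 1, 4, 0, 0, 0], [0, 0, 0, 3, 0, 0, 0], [0, 0, 0, 0, 0, 0, 0], [0, 0, 0, 0, 0, 0, 0]]
  ]
}}

```text
time_s: 14.62
tcp_pos: [0.466, -0.0905, 0.0485]
ee_rot: [[0.006, -1.0, -0.001], [-1.0, -0.006, -0.0], [0.0, 0.001, -1.0]]
wrist_force: [-2.2, 1.0, 6.5]
gripper_width: 0.603
```

>>> {"name": "apply_moves", "arguments": {
  "steps": [
    [[0.75, 0, 0, 0, 0, 0, 0], [0.85, 0, 0, 0, 0, 0, 0], [1, 0, 0, 0, 0, 0, 0], [1, 0, 0, 0, 0, 0, 0], [1, 0, 0, -20, 0, 0, 0], [1, 0, 0, -40, 0, 0, 0], [1, 0, 0, -50, 0, 0, 0], [1, 0, 0, 0, 0, 0, 0]]
  ]
}}

```text
time_s: 15.62
tcp_pos: [0.469, -0.0902, 0.1619]
ee_rot: [[0.007, -1.0, 0.01], [-1.0, -0.007, 0.001], [-0.0, -0.01, -1.0]]
wrist_force: [1.1, -0.1, 0.3]
gripper_width: 1.003
```

>>> {"name": "apply_moves", "arguments": {
  "steps": [
    [[1, -30, -27, 0, 0, 0, 0], [1, -39, -36, 0, 0, 0, 0], [1, -40, -36, 0, 0, 0, 0], [1, -40, -36, 0, 0, 0, 0], [1, -40, -36, 0, 0, 0, 0], [1, -39, -36, 0, 0, 0, 0], [1, 0, 0, 0, 0, 0, 0], [1, 0, 0, 20, 0, 0, 0], [1, 0, 0, 10, 0, 0, 0], [1, 0, 0, 0, 0, 0, 0]]
  ]
}}

```text
time_s: 16.88
tcp_pos: [0.6708, 0.1379, 0.1267]
ee_rot: [[0.005, -1.0, -0.003], [-1.0, -0.005, -0.001], [0.001, 0.003, -1.0]]
wrist_force: [0.0, -0.1, 1.3]
gripper_width: 0.994
```

Run:
```python
from h import *
c=capture("side");cv2.imwrite("pics/s3.png",cv2.resize(c["color"][130:430,150:450],None,fx=2,fy=2)[:,:,::-1])
```

```text
(no output)
```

View pics/s3.png

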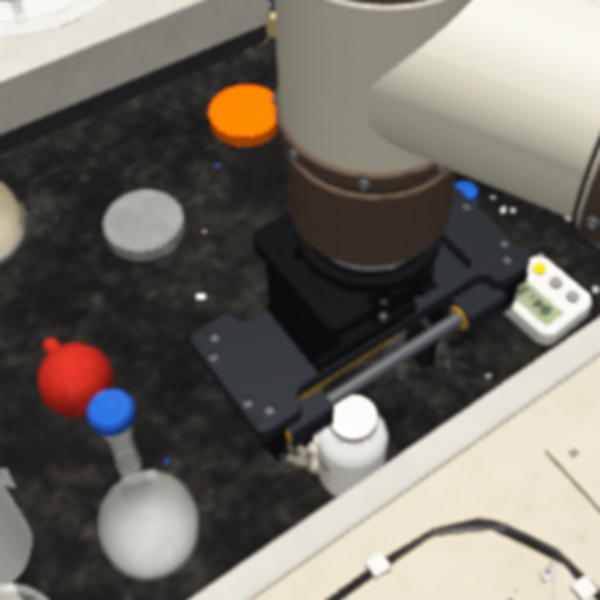

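>>> {"name": "apply_moves", "arguments": {
  "steps": [
    [[1, 0, -6, 10, 0, 0, 0], [1, 0, 0, 30, 0, 0, 0], [1, 0, 0, 30, 0, 0, 0], [1, 0, 0, 8, 0, 0, 0], [1, 0, 0, 0, 0, 0, 0], [0, 0, 0, 0, 0, 0, 0], [0, 0, 0, 0, 0, 0, 0], [0, 0, 0, 0, 0, 0, 0], [0, 0, 0, 0, 0, 0, 0], [0, 0, 0, 0, 0, 0, 0], [0, 0, 0, 0, 0, 0, 0], [0, 0, 0, 0, 0, 0, 0]]
  ]
}}

```text
time_s: 18.42
tcp_pos: [0.6777, 0.1389, 0.0502]
ee_rot: [[0.006, -1.0, -0.0], [-1.0, -0.006, -0.0], [0.0, 0.0, -1.0]]
wrist_force: [-1.2, 0.4, 2.4]
gripper_width: 0.543
```

>>> {"name": "apply_moves", "arguments": {
  "steps": [
    [[0, 0, 0, -15, 0, 0, 0], [0, 0, 0, -30, 0, 0, 0], [0, 0, 0, -15, 0, 0, 0], [0, 5, 25, 0, 0, 0, 0], [0, 7, 40, 0, 0, 0, 0], [0, 7, 40, 0, 0, 0, 0], [0, 4, 29, 0, 0, 0, 0], [0, 0, 0, 0, 0, 0, 0], [0, 0, 0, 25, 0, 0, 0], [0, 0, 0, 22, 0, 0, 0], [0, 0, 0, 6, 0, 0, 0], [0, 0, 0, 0, 0, 0, 0]]
  ]
}}

```text
time_s: 19.92
tcp_pos: [0.5446, 0.1152, 0.057]
ee_rot: [[0.006, -1.0, 0.0], [-1.0, -0.006, -0.0], [0.0, -0.0, -1.0]]
wrist_force: [0.5, 0.2, -1.8]
gripper_width: 0.544
```

Run:
```python
from h import *
print(sense()["tcp_pos"])
c=capture("side");cv2.imwrite("pics/s4.png",cv2.resize(c["color"][160:360,250:500],None,fx=3,fy=3)[:,:,::-1])
```

```text
[0.54463113 0.11521518 0.05704029]
```

View pics/s4.png

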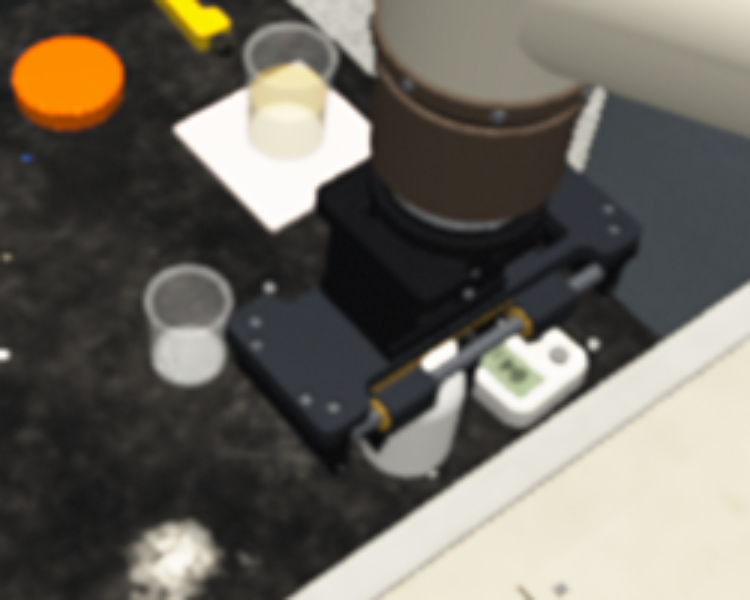

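>>> {"name": "apply_moves", "arguments": {
  "steps": [
    [[0, 0, 0, 4, 0, 0, 0], [0, 0, 0, 3, 0, 0, 0], [0, 0, 0, 0, 0, 0, 0], [0, 0, 0, 0, 0, 0, 0], [0.65, 0, 0, 0, 0, 0, 0], [0.75, 0, 0, 0, 0, 0, 0], [0.75, 0, 0, 0, 0, 0, 0], [0.75, 0, 0, -20, 0, 0, 0], [0.8, 0, 0, -40, 0, 0, 0], [1, 0, 0, -50, 0, 0, 0], [1, 0, 0, 0, 0, 0, 0]]
  ]
}}

```text
time_s: 21.35
tcp_pos: [0.5467, 0.1162, 0.1648]
ee_rot: [[0.007, -1.0, 0.009], [-1.0, -0.007, 0.004], [-0.004, -0.01, -1.0]]
wrist_force: [-0.5, 0.1, -0.2]
gripper_width: 0.936
```

>>> {"name": "apply_moves", "arguments": {
  "steps": [
    [[1, 35, -20, 0, 0, 0, 0], [1, 46, -25, 0, 0, 0, 0], [1, 46, -25, 0, 0, 0, 0], [1, 46, -25, 0, 0, 0, 0], [1, 46, -25, 0, 0, 0, 0], [1, 44, -25, 0, 0, 0, 0], [1, 0, 0, 0, 0, 0, 0.1745], [1, 0, 0, 0, 0, 0, 0.1745], [1, 0, 0, 0, 0, 0, 0.1745], [1, 0, 0, 0, 0, 0, 0.1745], [1, 0, 0, 0, 0, 0, 0.1745], [1, 0, 0, 0, 0, 0, 0.1745]]
  ]
}}

```text
time_s: 22.85
tcp_pos: [0.6901, -0.1469, 0.1587]
ee_rot: [[-0.866, -0.5, -0.002], [-0.5, 0.866, 0.0], [0.002, 0.001, -1.0]]
wrist_force: [0.2, -0.3, -0.1]
gripper_width: 0.999
```

>>> {"name": "apply_moves", "arguments": {
  "steps": [
    [[1, 0, 0, 0, 0, 0, 0.1745], [1, 0, 0, 0, 0, 0, 0.1745], [1, 0, 0, 0, 0, 0, 0.1745], [1, 0, 0, 0, 0, 0, 0], [1, 0, 0, 30, 0, 0, 0], [1, 0, 0, 40, 0, 0, 0], [1, 0, 0, 30, 0, 0, 0], [1, 0, 0, 0, 0, 0, 0], [1, 0, 0, 0, 0, 0, 0]]
  ]
}}

```text
time_s: 23.98
tcp_pos: [0.6915, -0.1472, 0.0613]
ee_rot: [[-1.0, -0.008, 0.002], [-0.008, 1.0, -0.001], [-0.002, -0.001, -1.0]]
wrist_force: [-0.3, 0.5, 0.6]
gripper_width: 1.001
```

Run:
```python
from h import *
locate(["petri_dish"],["side"],dict(petri_dish=(.692,-.147)))
c=capture("side");cv2.imwrite("pics/s5.png",cv2.resize(c["color"][130:380,130:380],None,fx=2.4,fy=2.4)[:,:,::-1])
```

```text
petri_dish side conf 0.87 n 1 box [200, 230, 38, 29] [ 0.6896 -0.1484] 0.406
```

View pics/s5.png

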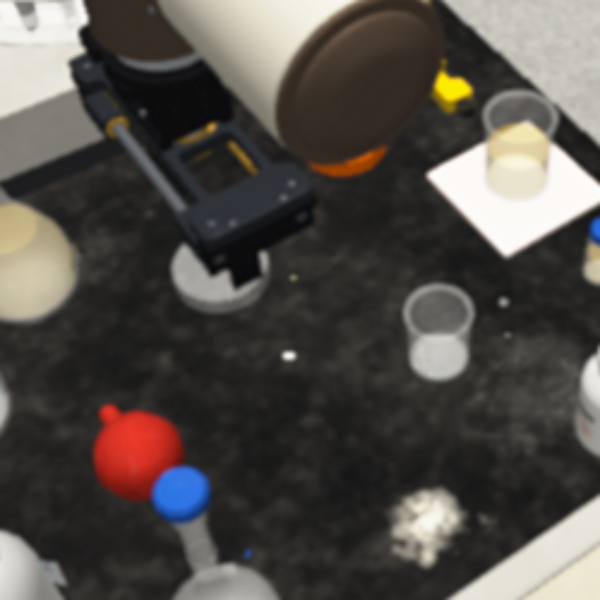

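>>> {"name": "apply_moves", "arguments": {
  "steps": [
    [[1, 0, 0, 15, 0, 0, 0], [1, 0, 0, 15, 0, 0, 0], [1, 0, 0, 9, 0, 0, 0], [1, 0, 0, 0, 0, 0, 0], [0, 0, 0, 0, 0, 0, 0], [0, 0, 0, 0, 0, 0, 0], [0, 0, 0, 0, 0, 0, 0], [0, 0, 0, 0, 0, 0, 0], [0, 0, 0, 0, 0, 0, 0], [0, 0, 0, 0, 0, 0, 0]]
  ]
}}

```text
time_s: 25.38
tcp_pos: [0.6909, -0.147, 0.0216]
ee_rot: [[-1.0, -0.006, 0.001], [-0.006, 1.0, -0.0], [-0.001, -0.0, -1.0]]
wrist_force: [0.2, 0.7, 2.9]
gripper_width: 0.773
```

>>> {"name": "apply_moves", "arguments": {
  "steps": [
    [[0, 0, 0, -10, 0, 0, 0], [0, 0, 0, -30, 0, 0, 0], [0, 0, 0, -45, 0, 0, 0], [0, 0, 0, -45, 0, 0, 0], [0, 0, 0, 0, 0, 0, 0], [0, 0, 0, 0, 0, 0, 0]]
  ]
}}

```text
time_s: 26.12
tcp_pos: [0.6899, -0.1469, 0.1507]
ee_rot: [[-1.0, -0.006, -0.001], [-0.006, 1.0, 0.001], [0.001, 0.001, -1.0]]
wrist_force: [0.1, -0.7, -1.3]
gripper_width: 0.772
```

Run:
```python
from h import *
print(sense()["tcp_pos"],sense()["gripper_width"])
locate(["large_beaker"],["top","side"],dict(large_beaker=(.467,-.09)),z0=.008)
locate(["tile"],["top","side"],dict(tile=(.467,-.09)))
c=capture("top")
locate(["vial","bottle","timer"],["top","side"],dict(vial=(.467,.011),bottle=(.544,.1155),timer=(.463,.111)))
cv2.imwrite("pics/t2.png",cv2.resize(c["color"][150:350,150:400],None,fx=3,fy=3)[:,:,::-1])
```

```text
[ 0.68992773 -0.14687078  0.15069995] 0.7720743773036034
large_beaker top conf 0.58 n 1 box [327, 295, 40, 37] [ 0.4657 -0.0933] 0.95
large_beaker side conf 0.93 n 1 box [329, 166, 33, 46] [ 0.4629 -0.097 ] 0.881
   both [ 0.4656 -0.0936] 0.912
tile top conf 0.71 n 1 box [318, 277, 54, 67] [ 0.4682 -0.0963  0.0067] 0.577
tile side conf 0.69 n 1 box [306, 189, 73, 43] [ 0.4649 -0.0929  0.0024] 0.617
   both [ 0.4671 -0.0926  0.0224] 0.593
bottle side conf 0.89 n 1 box [369, 270, 36, 48] [0.5496 0.1181] 0.828
timer side conf 0.56 n 1 box [399, 257, 48, 44] [0.4641 0.1107 0.1169] 0.75
```

View pics/t2.png

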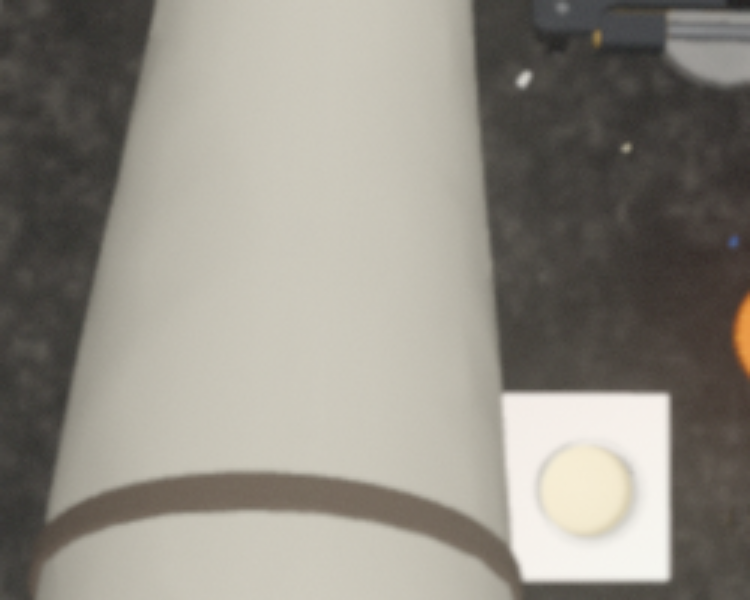

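>>> {"name": "apply_moves", "arguments": {
  "steps": [
    [[0, 30, 7, 0, 0, 0, 0], [0, 44, 11, 0, 0, 0, 0], [0, 44, 11, 0, 0, 0, 0], [0, 44, 11, 0, 0, 0, 0], [0, 38, 9, 0, 0, 0, 0], [0, 24, 6, 0, 0, 0, 0], [0, 0, 0, 0, 0, 0, 0], [0, 0, 0, 20, 0, 0, 0], [0, 0, 0, 18, 0, 0, 0], [0, 0, 0, 0, 0, 0, 0], [0, 0, 0, 0, 0, 0, 0]]
  ]
}}

```text
time_s: 28.35
tcp_pos: [0.4674, -0.0935, 0.1136]
ee_rot: [[-1.0, -0.006, 0.001], [-0.006, 1.0, -0.0], [-0.001, -0.0, -1.0]]
wrist_force: [0.3, 0.5, 0.3]
gripper_width: 0.771
```

Run:
```python
from h import *
print(sense()["tcp_pos"])
c=capture("side");cv2.imwrite("pics/s6.png",cv2.resize(c["color"][100:300,240:490],None,fx=3,fy=3)[:,:,::-1])
```

```text
[ 0.46741209 -0.09352665  0.11362284]
```

View pics/s6.png

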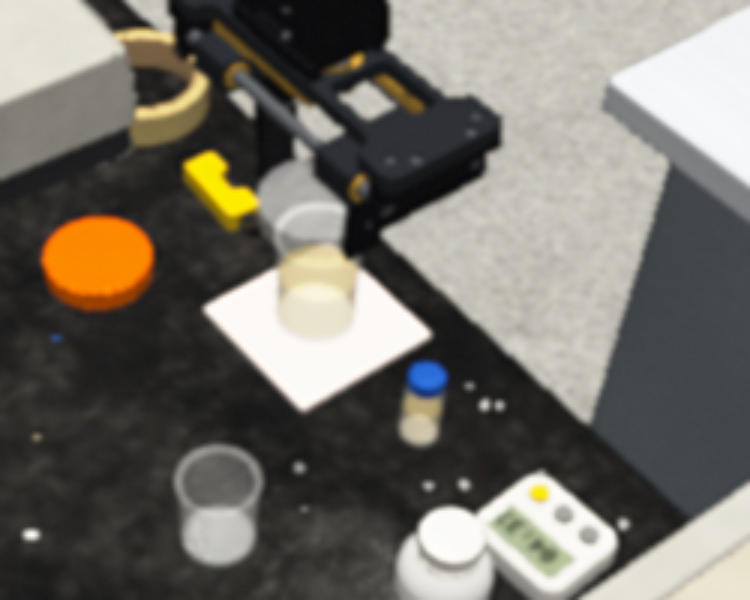

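>>> {"name": "apply_moves", "arguments": {
  "steps": [
    [[0, 2, 1.5, 5, 0, 0, 0], [0, 0, 0, 5, 0, 0, 0], [0, 0, 0, 1.5, 0, 0, 0], [0, 0, 0, 0, 0, 0, 0], [0, 0, 0, 0, 0, 0, 0]]
  ]
}}

```text
time_s: 29.02
tcp_pos: [0.4644, -0.0919, 0.1016]
ee_rot: [[-1.0, -0.006, 0.0], [-0.006, 1.0, -0.0], [-0.0, -0.0, -1.0]]
wrist_force: [-0.5, 0.6, -0.1]
gripper_width: 0.77
```

Run:
```python
from h import *
s=sense();print(s["tcp_pos"],s["wrist_force"])
c=capture("side");cv2.imwrite("pics/s7.png",cv2.resize(c["color"][130:230,300:425],None,fx=6,fy=6,interpolation=cv2.INTER_CUBIC)[:,:,::-1])
```

```text
[ 0.46438663 -0.09194909  0.1016294 ] [-0.47374709  0.6231954  -0.05963468]
```

View pics/s7.png

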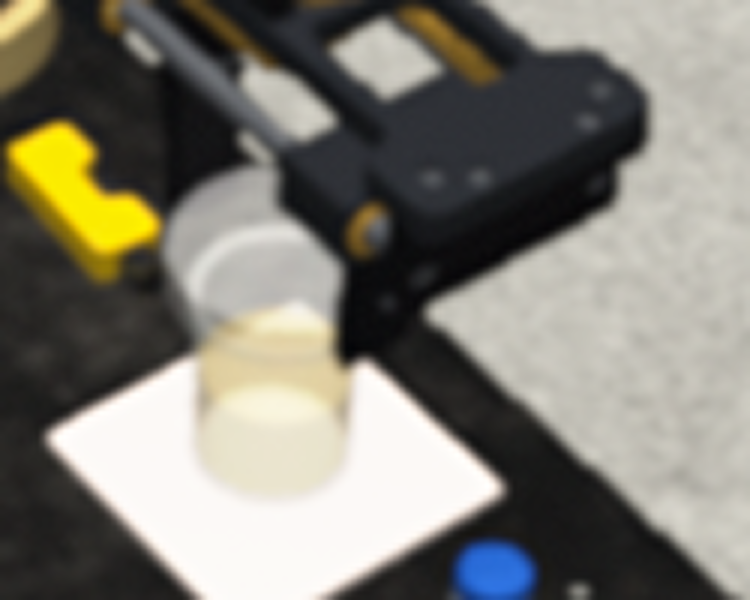

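>>> {"name": "apply_moves", "arguments": {
  "steps": [
    [[0, 0, 0, 1, 0, 0, 0], [0, 0, 0, 1, 0, 0, 0], [0, 0, 0, 0, 0, 0, 0], [0, 0, 0, 0, 0, 0, 0]]
  ]
}}

```text
time_s: 29.58
tcp_pos: [0.4642, -0.092, 0.0995]
ee_rot: [[-1.0, -0.006, -0.0], [-0.006, 1.0, -0.0], [0.0, -0.0, -1.0]]
wrist_force: [0.5, 0.1, -0.5]
gripper_width: 0.772
```

>>> {"name": "apply_moves", "arguments": {
  "steps": [
    [[0, 0, 0, 1, 0, 0, 0], [0, 0, 0, 0, 0, 0, 0], [0, 0, 0, 0, 0, 0, 0]]
  ]
}}

```text
time_s: 29.95
tcp_pos: [0.4645, -0.092, 0.0993]
ee_rot: [[-1.0, -0.007, 0.001], [-0.007, 1.0, -0.0], [-0.001, -0.0, -1.0]]
wrist_force: [-1.0, 0.5, 4.9]
gripper_width: 0.769
```

>>> {"name": "apply_moves", "arguments": {
  "steps": [
    [[0.85, 0, 0, 0, 0, 0, 0], [0.95, 0, 0, 0, 0, 0, 0], [1, 0, 0, 0, 0, 0, 0], [1, 0, 0, 0, 0, 0, 0], [1, 0, 0, -15, 0, 0, 0], [1, 0, 0, -40, 0, 0, 0], [1, 0, 0, -50, 0, 0, 0], [1, 0, 0, -50, 0, 0, 0], [1, 20, -40, 0, 0, 0, 0], [1, 25, -45, 0, 0, 0, 0], [1, 25, -45, 0, 0, 0, 0], [1, 25, -45, 0, 0, 0, 0]]
  ]
}}

```text
time_s: 31.45
tcp_pos: [0.3694, -0.2687, 0.2536]
ee_rot: [[-1.0, -0.007, 0.0], [-0.007, 1.0, -0.0], [-0.0, -0.0, -1.0]]
wrist_force: [0.6, -0.2, 0.2]
gripper_width: 0.996
```

>>> {"name": "apply_moves", "arguments": {
  "steps": [
    [[1, 25, -45, 0, 0, 0, 0], [1, 25, -45, 0, 0, 0, 0], [1, 0, 0, 0, 0, 0, 0]]
  ]
}}

```text
time_s: 31.82
tcp_pos: [0.3192, -0.3599, 0.2531]
ee_rot: [[-1.0, -0.001, -0.001], [-0.001, 1.0, 0.0], [0.001, 0.0, -1.0]]
wrist_force: [-0.3, 0.8, -0.1]
gripper_width: 0.996
```

Run:
```python
from h import *
locate(["large_beaker"],["top","side"],dict(large_beaker=(.467,-.09)),z0=.008)
locate(["petri_dish"],["top","side"],dict(petri_dish=(.466,-.092)),z0=.078)
locate(["tile","vial","bottle","timer","small_beaker","cutter"],["top","side"],dict(tile=(.467,-.09),vial=(.467,.011),bottle=(.544,.1155),timer=(.463,.111),small_beaker=(.607,.0028),cutter=(.449,-.21)))
c=capture("top");d=capture("side")
f=lambda im:cv2.resize(im,None,fx=2,fy=2)[:,:,::-1]
cv2.imwrite("pics/fin.png",np.vstack([f(c["color"][200:350,160:450]),f(d["color"][120:270,240:530])]))
```

```text
large_beaker side conf 0.73 n 1 box [329, 186, 29, 29] [ 0.4622 -0.0982] 0.421
petri_dish top conf 0.67 n 1 box [325, 292, 44, 45] [ 0.4651 -0.092 ] 0.955
petri_dish side conf 0.61 n 1 box [326, 154, 39, 37] [ 0.4665 -0.0923] 0.94
   both [ 0.4658 -0.092 ] 0.943
tile top conf 0.79 n 1 box [310, 280, 62, 64] [ 0.4683 -0.0881  0.0142] 0.534
tile side conf 0.7 n 1 box [307, 189, 72, 41] [ 0.4679 -0.0911  0.0731] 0.582
   both [ 0.4669 -0.0895  0.0187] 0.557
vial top conf 0.69 n 1 box [271, 305, 15, 11] [0.468  0.0093] 0.87
vial side conf 0.86 n 1 box [371, 221, 15, 25] [0.4676 0.0085] 0.868
   both [0.468  0.0091] 0.866
bottle top conf 0.96 n 1 box [191, 245, 41, 30] [0.5447 0.112 ] 0.84
bottle side conf 0.98 n 1 box [366, 270, 39, 52] [0.5488 0.1172] 0.843
   both [0.5446 0.1135] 0.841
timer top conf 0.61 n 1 box [196, 292, 45, 38] [0.4663 0.1094 0.0293] 0.816
timer side conf 0.97 n 1 box [398, 256, 49, 43] [0.4621 0.1097 0.026 ] 0.78
   both [0.4654 0.1084 0.0982] 0.793
small_beaker top conf 0.93 n 1 box [271, 206, 29, 29] [0.6062 0.0042] 0.828
small_beaker side conf 0.88 n 1 box [297, 247, 32, 40] [6.037e-01 5.000e-04] 0.862
   both [0.6054 0.0029] 0.841
cutter top conf 0.82 n 1 box [396, 316, 45, 16] [ 0.4493 -0.2113 -0.0181] 0.722
cutter side conf 0.75 n 1 box [300, 150, 26, 26] [ 0.4488 -0.2137 -0.1247] 0.758
   both [ 0.4497 -0.2106 -0.0896] 0.736
```

View pics/fin.png

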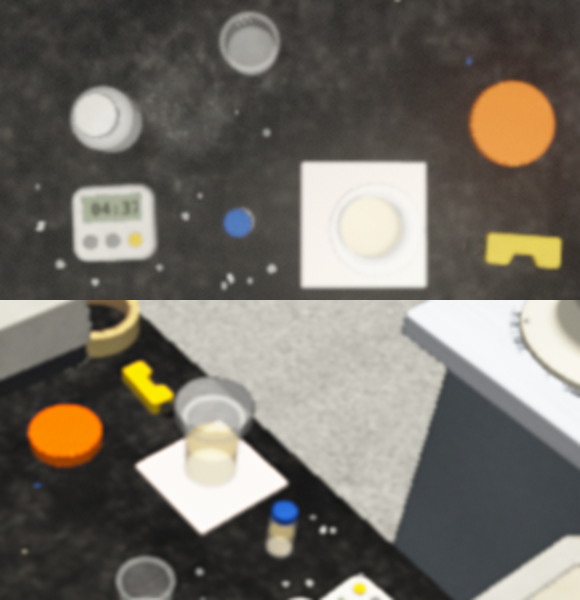

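```bash
python3 -c "
from station import *
print(r.finish_job())"
```

```text
the job is handed in; nothing more can be done
None
```

I set out the bench as asked and handed the job in at about 33 s of the 104 s allowed. The hand-in reports no verdict. Everything I could measure in the last pictures was inside the limits.

| Check | Measured | Limit |
|---|---|---|
| Large beaker from tile centre | about 3–4 mm | 12 mm |
| Petri dish from beaker centre | about 1–2 mm | 12 mm |
| Bottle behind timer centre | about 80 mm | 65–95 mm |
| Bottle to the side of the timer's middle line | within a few mm | 15 mm |
| Vial from tile centre | about 98 mm | 84–116 mm |
| Vial from timer centre | about 100 mm | 84–116 mm |

- **Left in place:** the timer, small beaker and cutter read within about 3 mm of where they started, which is about as well as I can measure.
- **Beaker position:** once the dish was on, the beaker was partly hidden. The last side-view fit was poor (overlap 0.42) and put it about 5–8 mm off. The figures above use the release pose and the fit made before covering.
- **Timer angle:** readings ranged from 0.03 to 0.12 rad. I used 0.065 rad, and the spread shifts the bottle by less than 5 mm sideways.
- **Not measured:** I did not measure tilt, heights or movement at the end. The last picture shows everything standing upright.

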